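# Offer up a hinge leaf to its jamb block

### The arm

A 7-joint arm with a two-finger parallel gripper is mounted at the origin on a cart in front of the work surface, level with it; the furniture and walls round the work are solid. World frame = base frame: x ahead of the robot, y to its left, z up, the work surface at z = 0. Lengths are in m, angles in rad, forces in N, time in s.
With the tool pointing down it reaches from about 0.4 to 0.875 m from the base axis. Payload 19.3 kg.
Tool frame: the origin (TCP) lies midway between the tips of the shut fingers; the grasp point (between the pads) lies bot.tcp_to_grasp behind it (bot.tcp_to_grasp is the distance from the TCP to the grasp point, in m); z points along the fingers, y is the line along which they close (so a half turn about z gives the same grasp; the last joint's range is limited). The gripper opens to 85 mm and grips with 20 to 120 N. Pads are 22 mm wide; open, the fingers measure 114 mm over their backs; the gripper's body (76 mm by 85 mm) begins 54 mm behind the grasp point. The pads swing forward as they close: fully open they stand 13 mm farther back than shut.
Start: joints at [-1.302, 0.521, -0.036, 1.599, 0.021, 1.021, -0.113], TCP at [0.208, 0.589, 0.231] pointing down, gripper open.
Joint ranges: [-2.91, 2.91], [-0.3, 2.13], [-1.5, 1.42], [0.17, 2.43], [-1.26, 4.41], [0.16, 1.93], [-2.52, 2.52]. Speed limits (rad/s): [1.89, 1.89, 2.39, 2.39, 3.01, 3.01, 3.01].

### API

Orientations are given as [roll, pitch, yaw] about the fixed x, y, z axes, in that order (R = Rz(yaw) Ry(pitch) Rx(roll)).
In Python, from workcell import observe, imaging, bot gives the robot as it stands.
- The arm moves only by the tool send_rows, never from a script. Its argument "plan" is text: rows parted by semicolons, each of 7 numbers parted by spaces: the shift along the tool's x, y, z in m, then the turn, a rotation vector about the tool's x, y, z in degrees, then the finger opening in m, from 0 to 0.0854. In form: dx dy dz rx ry rz claw; .... A call has 1 to 10 rows; each row is the pose to reach, as a shift and turn from the pose commanded when the call began, along the tool's axes at that moment; what a row does not reach only later rows make up. A row lasts 1/12 s, in which the tool goes at most 41.7 mm and 7.16 degrees, less where a joint would pass 70% of its speed; a pose out of reach is approached as far as the arm can. A call with a gripper value outside its range is refused whole. The fingers move at their own pace and stop on an object; "grip_force" is the grip in N (left out, the last holds). Time passes only in rows, so rows that repeat a pose let the fingers close. It gives the time, the measured TCP pose, the force, the opening and the grip force at its end, in the units of the state.
- observe(): the state, without advancing time (a new reading comes with each control period).
- imaging.grab_frame(name): name is "side" or "top" or "wrist"; returns a dict with "color" (400x640x3 uint8, red, green, blue), "fx", "fy", "cx", "cy" (pixels), "eye" and "orientation" of the camera in the world; the wrist camera has in their place "tool_from_camera" (4x4, takes a point from camera to tool coordinates, whose origin is the TCP and whose axes are the flange's). Camera axes: x right, y down, z forward; pixel columns grow to the right and rows downward; lengths in m; the calibration is good to about 2 mm. A picture is of the moment at which its call begins: read the wrist's pose just before it. There is no depth.
- bot.job_done(): hands the job in; it is judged then, once.
The state is a dict: "clock": time; "qpos": joint angles; "qd": joint speeds; "joint_efforts": joint torques, N m; "position": TCP position; "tool_rot": TCP orientation; "force": force on the tool from outside, world axes, zero at the start; "moment": the same for the moment, N m; "grip_width": finger opening in m; "finger_force": force on a finger pad.
Only numpy, scipy, OpenCV 4.12 (cv2) and the standard library are available. Lean on these libraries where they do the work, as an engineer would, in place of code of your own. Each camera call takes 0.05 s, during which the arm holds its last target. There are 200 camera calls.

### The job

Drop the loose hinge pin into the steel bowl so that it cannot roll away. Then pick up the loose hinge leaf by its white rail and bring its knuckle, without forcing it, into the gap between the two knuckles of the blue jamb block, so that all three holes line up ready for the pin. Finish while still holding the leaf there in the air, level and lined up: do not let go of it, and leave the bottles, vial, mug and timer where they are.

Things in the scene. Friction and masses are not known exactly. Their poses are not given: they have to be found in the camera images.
- pin: steel hinge pin lying on the bench, 74 mm long, 10 mm thick, 45 g. Origin on its underside (5 mm below its axis) about midway along it; x runs along the pin from the square 10 mm head (ends 38 mm behind the origin) to the tapered nose (ends 36 mm ahead of it). z up.
- bowl: round stainless steel bowl, open at the top, loose, 130 mm wide at the rim, narrower at the foot, 55 mm high, wall 3 mm. Origin at the centre of its underside, z up.
- leaf: loose hinge leaf lying flat, about 0.16 kg: brass plate under a white rail stub, together a flat-sided block 40 mm along x, 44 mm along y, 28 mm high (grip it across y). Origin on the underside beneath the rail's middle, z up. At its +x end, on a 28 mm wide tongue, one tubular knuckle along y: 30 mm long, 22 mm outside, hole 12 mm.
- leaf_eye (a point): middle of the loose leaf's knuckle hole, on the hole's axis: 52 mm in +x from the leaf's origin and 11 mm above its underside; axes as the leaf's.
- jamb: blue jamb block with a brass leaf on top, fixed to the bench: 60 mm along x, 100 along y, 72 high, foot 60x150x10 mm. Origin at the centre of its underside, z up, x away from its knuckled front. In front of its upper -x edge two tubular knuckles along y, 22 mm outside, hole 12 mm, reach from 18 to 42 mm either side of the middle: between them a gap 36 mm wide, open above, in front and below.
- jamb_eye (a point): point on the axis of the fixed knuckles' holes, mid-gap: 48 mm in -x from the jamb's origin, 75 mm above the bench, 18 mm before the block's front face; axes as the jamb's. The leaf's knuckle centre belongs here, with the leaf's x along the jamb's x (rail away from the block).
- mug: white mug standing on the bench at the right rear, 97 mm high, bystander; origin at its underside
- timer: small white timer, 64x64x21 mm, bystander; origin at its underside
- immersion_oil: small vial with a black cap, 24 mm wide, 63 mm high, bystander; origin at its underside
- reagent_blue: bottle with a blue cap, 40 mm wide, 86 mm high, bystander; origin at its underside
- reagent_red: bottle with a red cap, 40 mm wide, 86 mm high, bystander; origin at its underside

How it is judged:
By the outcome, as a careful person would: the job done as asked, in the order asked, and still so for the second after the job is handed in, while the arm keeps its last pose, push and grip.
It also fails if it takes over 53 s, if anything falls off the work surface, if the arm or the gripper's body presses on something with over 40 N, if the wrist force passes 120 N, or if a joint passes its speed limit or range.

## Working session

There is one attempt and no reset: what is moved stays moved. The work goes in short steps, Python scripts to look and compute and a tool call to move; the robot and the scene stay as the last step left them, time stands still between calls to the robot, and variables do not carry over. Pictures are saved under pics/ and viewed, at most 10 in all, crops included, and the job is handed in when it is done.

Besides the shell and the picture viewer there is one more tool, called after "Call:" as name(argument=value, ...), one argument or row to a line, values as JSON. send_rows: Moves the arm, as the interface text tells. Its arguments: {"type":"object","properties":{"plan":{"type":"string"},"grip_force":{"type":"number"}},"required":["plan"]}

```bash
mkdir -p pics; python3 - <<'E'
from workcell import observe, imaging, bot
import cv2,json,numpy as np
print(observe(), bot.tcp_to_grasp)
for n in("side","top"):
    f=imaging.grab_frame(n); cv2.imwrite(f"pics/{n}0.png",f["color"][:,:,::-1])
    print(n,{k:np.round(v,4).tolist() for k,v in f.items() if k!="color"})
f=imaging.grab_frame("wrist");print(np.round(f["tool_from_camera"],4),f["fx"],f["cx"],f["cy"])
E
```

```text
{'clock': 0.0, 'qpos': array([-1.30222392,  0.52201484, -0.03632051,  1.60000474,  0.02121089,
        1.02107079, -0.11282598]), 'qd': array([-3.56499606e-04,  6.88082471e-04,  1.26870020e-03,  1.21154662e-03,
       -6.23459358e-04, -1.12764899e-03,  7.46209822e-06]), 'joint_efforts': array([-1.26073133e-03, -9.27086878e+01,  1.97883725e+00, -3.69945395e+01,
        1.75637001e-02,  7.75672845e-03,  2.35262161e-05]), 'position': array([0.20763733, 0.58915237, 0.23072645]), 'tool_rot': array([-3.14048396e+00,  9.11270388e-05,  2.80278400e+00]), 'force': array([ 0.02912564,  0.56197306, -0.36916721]), 'moment': array([ 0.01188762, -0.00531188, -0.0260728 ]), 'finger_force': 0.0, 'grip_width': 0.08525670025241916} 0.0187
side {'fx': 418.6684, 'fy': 418.6684, 'cx': 312.7114, 'cy': 197.7109, 'eye': [0.6079, 1.2196, 0.6972], 'orientation': [-2.055, 0.0255, 3.1254]}
top {'fx': 401.311, 'fy': 401.311, 'cx': 318.9596, 'cy': 192.5644, 'eye': [0.3859, 0.0426, 1.0894], 'orientation': [-2.9554, -0.0365, -1.5468]}
[[ 1.500e-03 -9.475e-01 -3.197e-01  8.220e-02]
 [ 1.000e+00  1.400e-03  4.000e-04  8.000e-04]
 [ 1.000e-04 -3.197e-01  9.475e-01 -1.434e-01]
 [ 0.000e+00  0.000e+00  0.000e+00  1.000e+00]] 327.09599756227345 319.59918056201917 198.59507617009984
```

View pics/side0.png

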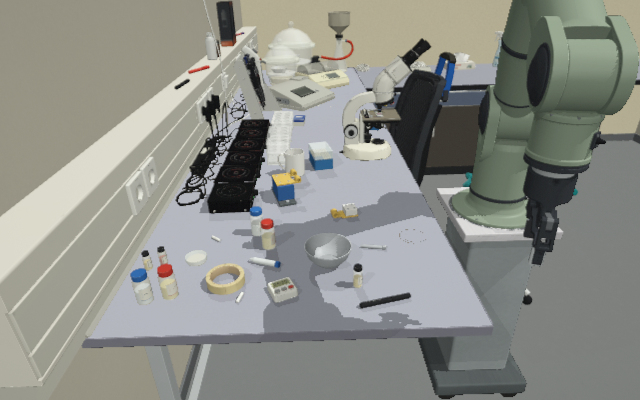

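View pics/top0.png

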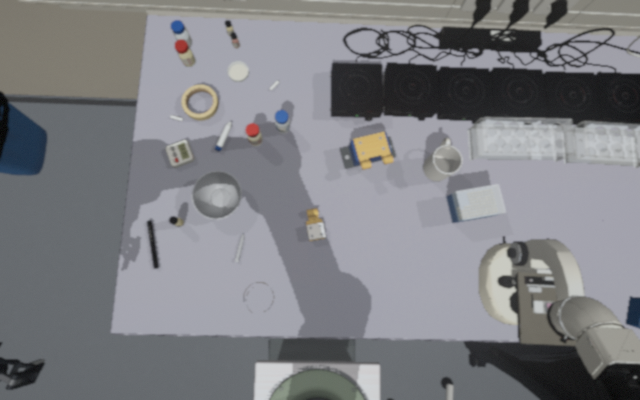

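Top view: bowl at (217,195), pin from about (242,234) to (236,262), leaf at (315,225) with its knuckle up (+x), and jamb at (372,150) with its knuckles toward the robot. Next I'll enlarge the crops.

```bash
cat > h.py <<'E'
import numpy as np,cv2
from workcell import observe, imaging, bot
from scipy.spatial.transform import Rotation as R
def cam(name):
    s=observe(); f=imaging.grab_frame(name)
    K=np.array([[f["fx"],0,f["cx"]],[0,f["fy"],f["cy"]],[0,0,1]])
    if name=="wrist":
        T=np.eye(4);T[:3,:3]=R.from_euler('xyz',s["tool_rot"]).as_matrix();T[:3,3]=s["position"]
        T=T@f["tool_from_camera"]
    else:
        T=np.eye(4);T[:3,:3]=R.from_euler('xyz',f["orientation"]).as_matrix();T[:3,3]=f["eye"]
    return f["color"],K,T
def world(px,z,K,T):
    d=T[:3,:3]@np.linalg.solve(K,[px[0],px[1],1]); return T[:3,3]+d*(z-T[2,3])/d[2]
def proj(P,K,T):
    p=(np.atleast_2d(P)-T[:3,3])@T[:3,:3]@K.T; return p[:,:2]/p[:,2:]
def crop(c,x0,y0,w,h,s): return cv2.resize(c[y0:y0+h,x0:x0+w,::-1],None,fx=s,fy=s,interpolation=cv2.INTER_CUBIC)
E
python3 - <<'E'
from h import *
c,K,T=cam("top"); a=crop(c,190,120,220,150,3.6)
for n,p,z in [("bowl",(217,195),.055),("pin1",(242,234),.005),("pin2",(236,262),.005),("leaf",(316,230),.028),("knk",(313,214),.02),("jamb",(372,150),.075),("jk1",(366,165),.085),("jk2",(390,160),.085)]: print(n,world(p,z,K,T).round(3))
cv2.imwrite("pics/t1.png",a)
E
```

```text
bowl [0.567 0.274 0.055]
pin1 [0.472 0.212 0.005]
pin2 [0.398 0.223 0.005]
leaf [0.486 0.014 0.028]
knk [0.529 0.023 0.02 ]
jamb [ 0.697 -0.127  0.075]
jk1 [ 0.653 -0.11   0.085]
jk2 [ 0.668 -0.173  0.085]
```

View pics/t1.png

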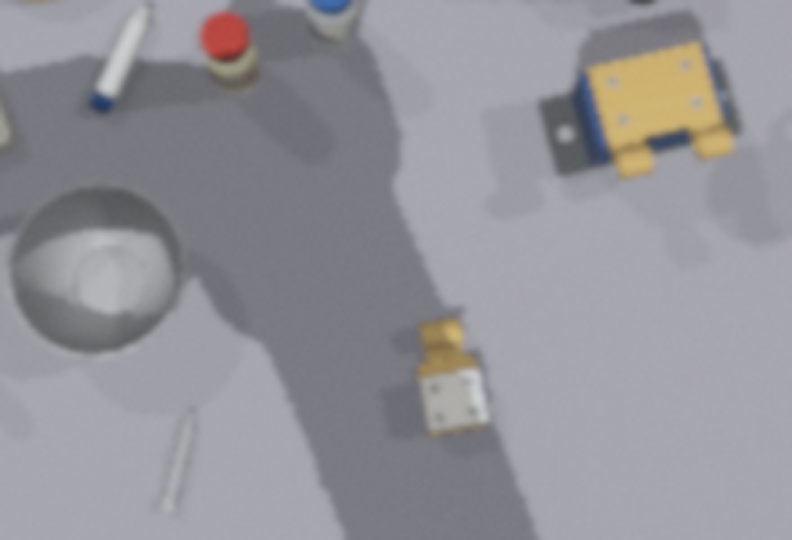

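Crop: pin nose at (192,410) and head at (168,510), bowl rim centre at (97,268). The leaf's knuckle points up (+x). I'm moving above the pin.

```bash
cat >> h.py <<'E'
def row(xyz,yaw,s=None):
    "shift and turn in tool axes from the measured pose to a tool-down pose"
    s=s or observe(); A=R.from_euler('xyz',s["tool_rot"]); B=R.from_euler('xyz',[np.pi,0,yaw])
    return (A.inv().apply(np.array(xyz)-s["position"])*1000).round(1), (A.inv()*B).as_rotvec(degrees=True).round(2)
E
python3 - <<'E'
from h import *
print(row((.435,.2175,.15),2.99))
E
```

```text
(array([-338. , -275.1,   81.1]), array([ -0.04,  -0.  , -10.73]))
```

Call:
send_rows(
  plan="-.338 -.275 .081 0 0 -10.7 .04;-.338 -.275 .081 0 0 -10.7 .04;-.338 -.275 .081 0 0 -10.7 .04;-.338 -.275 .081 0 0 -10.7 .04;-.338 -.275 .081 0 0 -10.7 .04;-.338 -.275 .081 0 0 -10.7 .04;-.338 -.275 .081 0 0 -10.7 .04;-.338 -.275 .081 0 0 -10.7 .04;-.338 -.275 .081 0 0 -10.7 .04;-.338 -.275 .081 0 0 -10.7 .04",
  grip_force=40,
)

```text
clock: 1.03
position: [0.4221, 0.2382, 0.1549]
tool_rot: [3.141, 0.0, 2.99]
force: [2.6, 0.6, 0.8]
grip_width: 0.0403
finger_force: 0.0
```

```bash
python3 - <<'E'
from h import *
c,K,T=cam("wrist"); np.savez("w1.npz",c=c,K=K,T=T); cv2.imwrite("pics/w1.png",c[:,:,::-1])
print(observe()["position"])
# pin candidate projection
for P in [(.472,.212,.005),(.398,.223,.005)]: print(proj(P,K,T))
E
```

```text
[0.42570785 0.23034525 0.15372666]
[[299.86649421 233.57710829]]
[[298.05182687 158.39733939]]
```

View pics/w1.png

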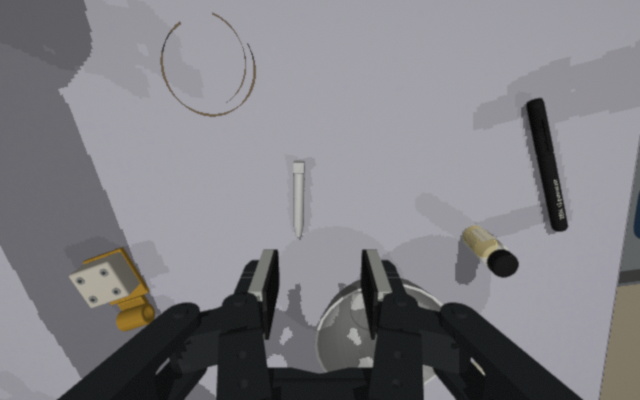

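Wrist view: pin head at (299,161), nose at (298,239), between the fingers and already aligned with them. The bowl is just below it in the picture.

```bash
python3 - <<'E'
from h import *
d=np.load("w1.npz");K,T=d["K"],d["T"]
h=world((299,160.5),.008,K,T);n=world((297.7,239),.005,K,T);m=(h+n)/2;print(h,n,m,np.arctan2(*(h-n)[[1,0]]),np.linalg.norm(h-n))
print(row((m[0],m[1],.05),np.arctan2(*(h-n)[[1,0]])),row((m[0],m[1],.003),3))
# leaf: white top corners guess
E
```

```text
[0.39943924 0.22380843 0.008     ] [0.47746164 0.20889411 0.005     ] [0.43845044 0.21635127 0.0065    ] 2.9527168154023355 0.07949170897776368
(array([-14.7, -11.4, 103.8]), array([-0.22,  0.06,  1.67])) (array([-14.7, -11.2, 150.8]), array([-0.22,  0.05, -1.04]))
```

Call:
send_rows(
  plan="-.013 -.011 .08 0 0 1 .04;-.013 -.011 .08 0 0 1 .04;-.013 -.011 .08 0 0 1 .04;-.013 -.011 .12 0 0 1 .04;-.013 -.011 .142 0 0 1 .04;-.013 -.011 .150 0 0 1 .04;-.013 -.011 .150 0 0 1 .04;-.013 -.011 .150 0 0 1 .0;-.013 -.011 .150 0 0 1 .0;-.013 -.011 .150 0 0 1 .0",
)

```text
clock: 1.92
position: [0.4335, 0.2277, 0.0069]
tool_rot: [3.14, 0.002, 2.972]
force: [-1.4, -0.1, 11.1]
grip_width: 0.0055
finger_force: 35.9
```

```bash
python3 - <<'E'
from h import *
s=observe();print(s["position"],s["tool_rot"],s["force"],s["grip_width"])
E
```

```text
[0.43347732 0.22770711 0.00691546] [3.14004996e+00 1.81490633e-03 2.97210186e+00] [-1.35224943 -0.05883376 11.05444169] 0.005496754164152832
```

```bash
python3 - <<'E'
from h import *
c,K,T=cam("wrist"); cv2.imwrite("pics/w2.png",crop(c,160,60,320,240,2.5))
s=observe();print(s["position"],s["force"],s["grip_width"])
E
```

```text
[0.4334946  0.22776789 0.00686955] [-1.87711207 -0.59135263 12.69741742] 0.005606345051559586
```

View pics/w2.png

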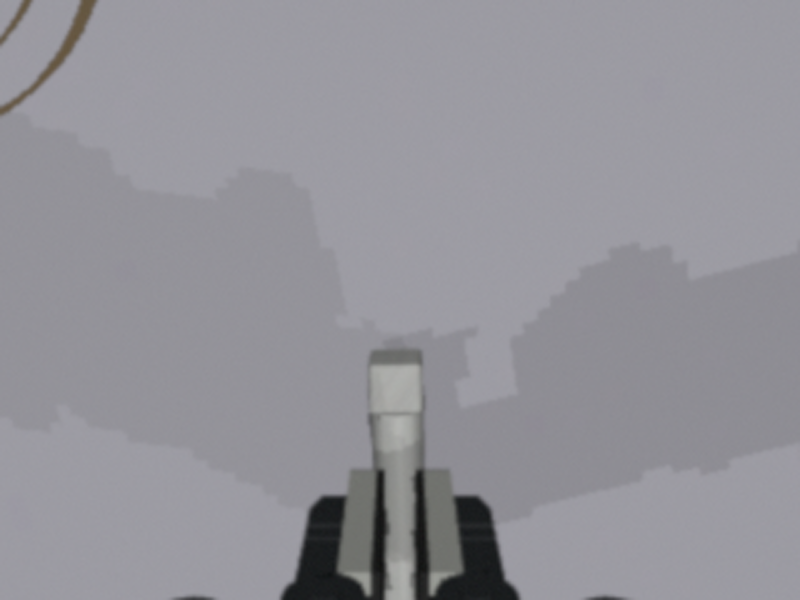

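Pin is between the pads, head toward the robot, but it's pinched above its equator (opening 5.6 mm, pushed upward). I'll open, go lower and close again.

Call:
send_rows(
  plan="0 0 0 0 0 0 .03;0 0 0 0 0 0 .03;0 0 0 0 0 0 .03;0 0 .001 0 0 0 .03",
)

```text
clock: 2.3
position: [0.4329, 0.2273, 0.0046]
tool_rot: [3.141, 0.0, 2.972]
force: [0.3, 1.1, 1.1]
grip_width: 0.0302
finger_force: 0.0
```

```bash
python3 - <<'E'
from h import *
s=observe();print(s["position"],s["tool_rot"],s["force"],s["grip_width"])
c,K,T=cam("wrist"); cv2.imwrite("pics/w3.png",crop(c,160,60,320,240,2)); np.savez("w3.npz",K=K,T=T)
E
```

```text
[0.43289398 0.22730877 0.00460421] [3.14112781e+00 4.94235841e-04 2.97199565e+00] [0.27081115 1.07322278 1.10071315] 0.030162068949819716
```

Call:
send_rows(
  plan="0 0 .005 0 0 0 .03;0 0 .005 0 0 0 .03;0 0 .005 0 0 0 .0;0 0 .005 0 0 0 .0;0 0 .005 0 0 0 .0;0 0 .005 0 0 0 .0;0 0 .005 0 0 0 .0",
)

```text
clock: 2.93
position: [0.4338, 0.2278, 0.0003]
tool_rot: [3.14, 0.002, 2.972]
force: [-2.5, -2.0, 40.5]
grip_width: 0.0077
finger_force: 46.7
```

Call:
send_rows(
  plan="0 0 -.003 0 0 0 .0;0 0 -.010 0 0 0 0;0 0 -.03 0 0 0 0;0 0 -.05 0 0 0 0;0 0 -.07 0 0 0 0;0 0 -.07 0 0 0 0;0 0 -.07 0 0 0 0",
)

```text
clock: 3.52
position: [0.4331, 0.2274, 0.0699]
tool_rot: [3.14, 0.001, 2.972]
force: [-0.7, -0.0, -1.4]
grip_width: 0.0079
finger_force: 39.1
```

```bash
python3 - <<'E'
from h import *
c,K,T=cam("wrist"); cv2.imwrite("pics/w4.png",crop(c,80,30,480,360,1.25))
s=observe();print(s["position"],s["force"],s["grip_width"],s["finger_force"])
E
```

```text
[0.43265603 0.22715849 0.06912551] [ 0.06871548  0.68505436 -0.27081184] 0.007215660808093084 39.05615223571658
```

View pics/w4.png

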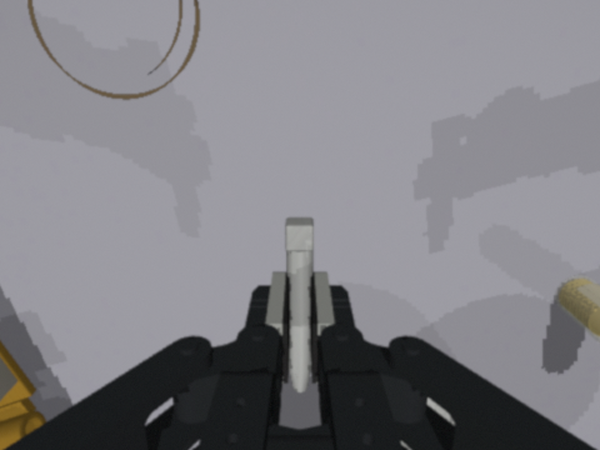

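The pin is held level in the pads, head toward the robot. Now over to the bowl.

Call:
send_rows(
  plan="0 0 -.035 0 0 0 0;-.03 .017 -.045 0 0 0 0;-.06 .034 -.045 0 0 0 0;-.09 .05 -.045 0 0 0 0;-.115 .062 -.045 0 0 0 0;-.122 .068 -.045 0 0 0 0;-.122 .068 -.045 0 0 0 0;-.122 .068 -.045 0 0 0 0;-.122 .068 -.045 0 0 0 0",
)

```text
clock: 4.32
position: [0.5632, 0.2731, 0.1133]
tool_rot: [-3.14, -0.001, 2.972]
force: [0.4, -0.3, -0.6]
grip_width: 0.0074
finger_force: 39.2
```

```bash
python3 - <<'E'
from h import *
c,K,T=cam("wrist"); cv2.imwrite("pics/w5.png",c[:,:,::-1])
s=observe();print(s["position"],s["force"],s["grip_width"],s["finger_force"])
th=np.linspace(0,6.283,25)
E
```

```text
[0.56332095 0.2732142  0.11365318] [-5.67425267e-04 -8.96741850e-01  2.03676929e-01] 0.00750498664993703 39.21741658821702
```

View pics/w5.png

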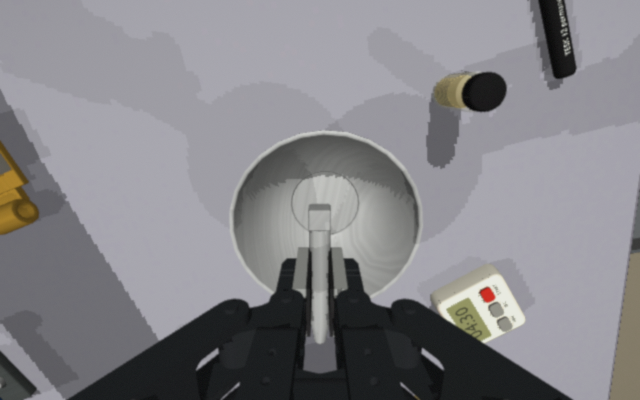

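The pin hangs above the bowl. Rim spans columns 229–423 with its top at row 131; inner foot ring centre at about (325,204).

```bash
python3 - <<'E'
from h import *
c,K,T=cam("wrist")
b=world((325,204),.004,K,T);l=world((229,222),.055,K,T);r=world((423,222),.055,K,T)
print(b,l,r,(l+r)/2,np.linalg.norm(l-r)); t=world((326,131),.055,K,T);print(t)
print(row((b[0],b[1],.04),2.972))
E
```

```text
[0.57195977 0.27709539 0.004     ] [0.55588918 0.21397186 0.055     ] [0.57747575 0.34175543 0.055     ] [0.56668247 0.27786365 0.055     ] 0.12959406542600674
[0.50749897 0.28753486 0.055     ]
(array([-7.8,  5.2, 73.9]), array([-0.03, -0.04,  0.02]))
```

Call:
send_rows(
  plan="-.004 .005 .03 0 0 0 0;-.004 .005 .06 0 0 0 0;-.004 .005 .077 0 0 0 0;-.004 .005 .083 0 0 0 0;-.004 .005 .083 0 0 0 0;-.004 .005 .083 0 0 0 .03;-.004 .005 .083 0 0 0 .03;-.004 .005 .083 0 0 0 .03;-.004 .005 .083 0 0 0 .03",
)

```text
clock: 5.17
position: [0.5697, 0.2781, 0.0323]
tool_rot: [3.141, 0.001, 2.972]
force: [0.2, 0.2, 0.4]
grip_width: 0.0303
finger_force: 0.0
```

Call:
send_rows(
  plan="0 0 -.03 0 0 0 .03;0 0 -.07 0 0 0 .03;0 0 -.11 0 0 0 .03;0 0 -.15 0 0 0 .03;0 0 -.15 0 0 0 .08;0 0 -.15 0 0 0 .08;0 0 -.15 0 0 0 .08",
)

```text
clock: 5.75
position: [0.5691, 0.2778, 0.1815]
tool_rot: [3.141, 0.0, 2.972]
force: [0.3, -1.0, -0.3]
grip_width: 0.0652
finger_force: 0.0
```

```bash
python3 - <<'E'
from h import *
c,K,T=cam("wrist"); s=observe();print(s["position"],s["tool_rot"],s["clock"])
b=crop(c,210,100,230,170,1.8)
t,K2,T2=cam("top"); a=crop(t,190,150,200,115,4)
np.savez("top.npz",c=t,K=K2,T=T2)
out=np.zeros((600,800,3),np.uint8); out[:460]=a[:460]
q=cv2.resize(b,None,fx=.45,fy=.45); out[460:460+q.shape[0],:q.shape[1]]=q
u=crop(t,345,125,60,50,2.8); out[460:600,200:368]=u
cv2.imwrite("pics/m6.png",out)
E
```

```text
[0.56876651 0.27765932 0.1806607 ] [-3.14102289e+00 -6.91508467e-04  2.97211546e+00] 5.8
```

View pics/m6.png

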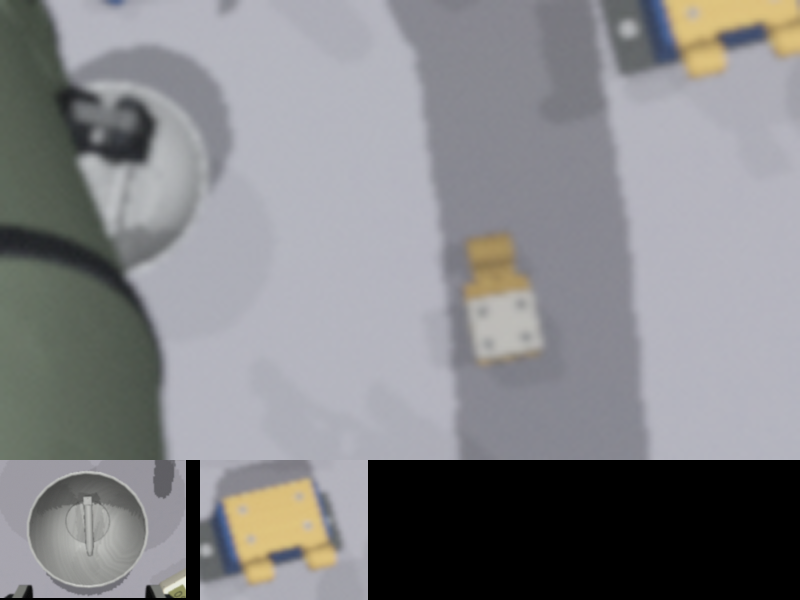

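Pin lies in the bowl on the inner foot, and the bowl is undisturbed. The leaf's white top is at crop (467–542, 289–362). Next, a close look at the jamb from the wrist camera.

Call:
send_rows(
  plan="-.018 -.035 -.04 0 0 -3 .06;-.036 -.07 -.04 0 0 -6 .06;-.054 -.105 -.04 0 0 -9 .06;-.072 -.14 -.04 0 0 -12 .06;-.09 -.175 -.04 0 0 -15 .06;-.108 -.21 -.04 0 0 -18 .06;-.126 -.245 -.04 0 0 -21 .06;-.144 -.28 -.04 0 0 -23 .06;-.162 -.315 -.04 0 0 -23 .06;-.18 -.35 -.04 0 0 -23 .06",
)

```text
clock: 6.68
position: [0.6874, -0.0995, 0.2198]
tool_rot: [3.141, -0.002, -2.91]
force: [0.2, 0.6, -0.5]
grip_width: 0.0599
finger_force: 0.0
```

```bash
python3 - <<'E'
from h import *
print(row((.70,-.13,.22),.235+np.pi))
E
```

```text
(array([ -5.3, -32.6,  -0.2]), array([ 0.04, -0.1 , -0.17]))
```

Call:
send_rows(
  plan="-.005 -.032 0 0 0 0 .06;-.005 -.032 0 0 0 0 .06;-.005 -.032 0 0 0 0 .06;-.005 -.032 0 0 0 0 .06;-.005 -.032 0 0 0 0 .06",
)

```text
clock: 7.1
position: [0.6995, -0.126, 0.2205]
tool_rot: [3.141, -0.001, -2.908]
force: [0.1, 0.3, -0.0]
grip_width: 0.06
finger_force: 0.0
```

```bash
python3 - <<'E'
from h import *
c,K,T=cam("wrist"); np.savez("jw.npz",c=c,K=K,T=T); print(observe()["position"],observe()["tool_rot"])
g=crop(c,200,80,260,200,3); 
cv2.imwrite("pics/jw.png",g[:600,:780])
E
```

```text
[ 0.69962654 -0.12595955  0.22080976] [ 3.14088182e+00 -4.78680801e-04 -2.90799178e+00]
```

View pics/jw.png

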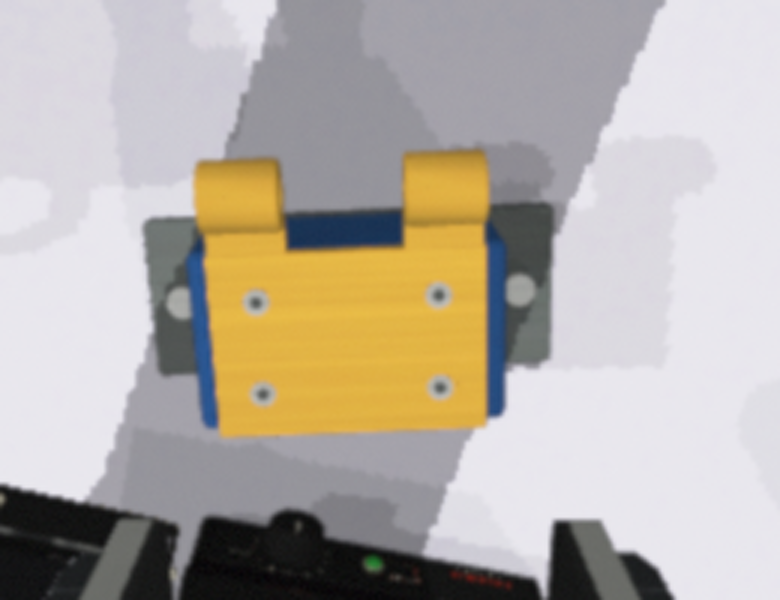

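Wrist view of the jamb (3x crop): outer knuckle edges at x=196 and 489, inner edges at 281 and 404, tube front silhouettes at y≈160 (left) and 151 (right). Foot corners are near (145,222), (552,204), (550,362) and (160,375).

```bash
cat > jf.py <<'E'
from h import *
from scipy.optimize import least_squares
d=np.load("jw.npz");K,T=d["K"],d["T"]
def J(p,P):
    return R.from_euler('z',p[2]).apply(P)+[p[0],p[1],0]
def pts(p):
    E=R.from_euler('z',-p[2]).apply(T[:3,3]-[p[0],p[1],0])  # camera in jamb frame
    v=np.array([E[0]+.048,E[2]-.075]);L=np.hypot(*v);a=np.arctan2(v[1],v[0]);b=np.arccos(.011/L)
    t=np.array([np.cos(a+b),np.sin(a+b)])*.011   # front tangent
    P=[(-.03,-.075,.01),(-.03,.075,.01),(.03,.075,.01),(.03,-.075,.01)]
    P+=[(-.048+t[0],y,.075+t[1]) for y in(-.03,.03)]
    P+=[(-.048,y,.086) for y in(-.042,-.018,.018,.042)]
    return proj(J(p,np.array(P)),K,T)
m=np.array([(145,222),(552,204),(550,362),(160,375),(238,160),(445,151),(196,190),(280,190),(405,185),(489,185)],float)
m=np.array([200,80])+(m+.5)/3-.5
w=np.ones_like(m);w[:4]=.4;w[4:6,0]=0;w[6:,1]=0
r=least_squares(lambda p:((pts(p)-m)*w).ravel(),[.7,-.13,.235])
if __name__=="__main__":
    print(r.x,((pts(r.x)-m)*(w>0)).round(1).tolist()); print("eye",J(r.x,np.array([-.048,0,.075])))
    # leaf from top view, white top corners z=.028
    d=np.load("top.npz");q=np.array([(467,297),(528,289),(542,351),(477,362)],float);q=np.array([190,150])+(q+.5)/4-.5
    W=np.array([world(a,.028,d["K"],d["T"]) for a in q]);print(W.round(4).tolist(),W.mean(0))
    k=world(np.array([190,150])+(np.array([492,250])+.5)/4-.5,.02,d["K"],d["T"]);print(k)
    ax=(W[0]+W[1]-W[2]-W[3]);ay=W[0]+W[3]-W[1]-W[2];print(np.arctan2(ax[1],ax[0]),np.arctan2(-ay[0],ay[1]))
E
python3 jf.py
```

```text
[ 0.71248229 -0.1250314   0.27618489] [[-0.9, 0.2], [1.1, 0.6], [0.6, 0.1], [-0.1, 0.9], [0.0, -0.1], [-0.0, -0.0], [-0.5, 0.0], [-0.4, 0.0], [0.2, 0.0], [0.5, 0.0]]
eye [ 0.66630136 -0.13812038  0.075     ]
[[0.5014, 0.04, 0.028], [0.5079, -0.0003, 0.028], [0.4671, -0.0105, 0.028], [0.4588, 0.0322, 0.028]] [0.48379914 0.01534194 0.028     ]
[0.53442814 0.02415551 0.02      ]
0.21267584602680864 0.17666441845662328
```

```bash
python3 - <<'E'
from h import *
print(row((.484,.015,.15),np.pi+.195))
E
```

```text
(array([177.1, 187. ,  71. ]), array([ 0.04, -0.03,  2.21]))
```

Call:
send_rows(
  plan=".025 .027 0 0 0 2 .07;.05 .053 0 0 0 2 .07;.075 .08 .02 0 0 2 .07;.1 .106 .04 0 0 2 .07;.125 .133 .06 0 0 2 .07;.15 .16 .07 0 0 2 .07;.17 .18 .07 0 0 2 .07;.177 .187 .07 0 0 2 .07;.177 .187 .07 0 0 2 .07;.177 .187 .07 0 0 2 .07",
)

```text
clock: 7.98
position: [0.4851, 0.0143, 0.1517]
tool_rot: [-3.141, 0.001, -2.943]
force: [0.5, -0.4, 0.4]
grip_width: 0.0701
finger_force: 0.0
```

```bash
python3 - <<'E'
from h import *
imaging.grab_frame("wrist")
c,K,T=cam("wrist"); np.savez("lw.npz",c=c,K=K,T=T); print(observe()["position"],observe()["tool_rot"])
hsv=cv2.cvtColor(c,cv2.COLOR_RGB2HSV)
p=proj((.484,.015,.028),K,T)[0];print(p,hsv[int(p[1]),int(p[0])])
# dump local classification: yellow mask & white mask bounding info
yel=((hsv[...,0]>14)&(hsv[...,0]<32)&(hsv[...,1]>110)).astype(np.uint8)
n,l,st,ce=cv2.connectedComponentsWithStats(yel)
for i in range(1,n):
    if st[i,4]>60:print(st[i],ce[i])
x,y=int(p[0]),int(p[1])
g=cv2.cvtColor(c,cv2.COLOR_RGB2GRAY)
print(g[y,x-80:x+80:4]);print(hsv[y-100:y+70:5,x,:].tolist())
E
```

```text
[0.48565192 0.0135415  0.15147622] [-3.14128967e+00  1.23002867e-03 -2.94491814e+00]
[320.38767835 187.72424768] [ 45   4 240]
[297 159  48   4 172] [319.3255814  160.36046512]
[ 298  212   46   37 1217] [320.4609696  229.25308135]
[ 46 359  29  27 392] [ 57.34438776 369.79081633]
[147 381  22  19 267] [158.68913858 391.8576779 ]
[117 116 117 117 118 118 116 117 117 116 116 116 110 107 219 239 239 239
 239 239 239 239 238 239 239 238 237 158 157 159 158 158 158 158 170 175
 174 174 175 174]
[[120, 15, 122], [120, 13, 121], [125, 13, 121], [124, 15, 122], [120, 13, 133], [128, 15, 181], [123, 13, 181], [127, 13, 181], [123, 14, 182], [123, 14, 181], [125, 16, 179], [129, 15, 171], [126, 15, 171], [124, 12, 170], [156, 8, 160], [20, 119, 202], [25, 21, 214], [50, 3, 240], [50, 3, 239], [38, 4, 239], [45, 4, 240], [38, 4, 239], [38, 4, 239], [42, 5, 240], [38, 4, 239], [20, 111, 175], [20, 184, 184], [21, 182, 227], [21, 186, 162], [22, 182, 233], [27, 168, 239], [22, 180, 236], [20, 182, 177], [126, 14, 181]]
```

```bash
python3 - <<'E'
from h import *
d=np.load("lw.npz");c,K,T=d["c"],d["K"],d["T"]
g=cv2.cvtColor(c,cv2.COLOR_RGB2GRAY)
n,l,st,ce=cv2.connectedComponentsWithStats((g>228).astype(np.uint8))
i=l[188,324];print(st[i],ce[i])
q=cv2.boxPoints(cv2.minAreaRect(cv2.findContours((l==i).astype(np.uint8),0,1)[0][0])) if 0 else None
m=(l==i).astype(np.uint8);cs=max(cv2.findContours(m,cv2.RETR_EXTERNAL,cv2.CHAIN_APPROX_NONE)[0],key=cv2.contourArea)
W=np.array([world(p[0],.028,K,T)[:2] for p in cs]).astype(np.float32)
r=cv2.minAreaRect(W*1000);print(r)
hsv=cv2.cvtColor(c,cv2.COLOR_RGB2HSV)
yel=((hsv[...,0]>14)&(hsv[...,0]<32)&(hsv[...,1]>110))
for y in range(208,252,3):
    x=np.where(yel[y,250:400])[0]+250
    if len(x):print(y,x.min(),x.max(),end='; ')
cv2.imwrite("pics/lw.png",crop(c,260,140,130,110,5))
E
```

```text
[ 297  168   49   43 1713] [320.93695271 188.91652072]
((485.46307373046875, 15.540567398071289), (37.476234436035156, 41.15910720825195), 11.413108825683594)
214 298 343; 217 306 335; 220 306 335; 223 306 335; 226 306 335; 229 305 336; 232 305 336; 235 305 336; 238 305 336; 241 305 336; 244 305 336; 247 306 336;
```

```bash
python3 - <<'E'
from h import *
print(row((.4855,.0155,.003),np.pi+.199))
E
```

```text
(array([-1.000e-01,  2.000e+00,  1.485e+02]), array([-0.02,  0.07, -0.13]))
```

Call:
send_rows(
  plan="0 .002 .035 0 0 0 .065;0 .002 .07 0 0 0 .065;0 .002 .105 0 0 0 .065;0 .002 .13 0 0 0 .065;0 .002 .142 0 0 0 .065;0 .002 .148 0 0 0 .065;0 .002 .148 0 0 0 .065;0 .002 .148 0 0 0 .065;0 .002 .148 0 0 0 .065",
  grip_force=50,
)

```text
clock: 8.83
position: [0.485, 0.0156, 0.0041]
tool_rot: [-3.141, 0.002, -2.945]
force: [0.6, 0.4, -0.5]
grip_width: 0.0648
finger_force: 0.0
```

Call:
send_rows(
  plan="0 0 0 0 0 0 .05;0 0 0 0 0 0 .046;0 0 0 0 0 0 .04;0 0 0 0 0 0 .03;0 0 0 0 0 0 .03;0 0 0 0 0 0 .03",
)

```text
clock: 9.33
position: [0.4847, 0.0157, 0.0041]
tool_rot: [-3.141, 0.001, -2.945]
force: [-1.3, -0.3, 13.5]
grip_width: 0.0431
finger_force: 49.6
```

Call:
send_rows(
  plan="0 0 -.01 0 0 0 .03;0 0 -.03 0 0 0 .03;0 0 -.06 0 0 0 .03;0 0 -.09 0 0 0 .03;0 0 -.10 0 0 0 .03;0 0 -.10 0 0 0 .03;0 0 -.10 0 0 0 .03",
)

```text
clock: 9.92
position: [0.4844, 0.0158, 0.1037]
tool_rot: [-3.141, 0.001, -2.945]
force: [-0.0, 0.1, -1.6]
grip_width: 0.0431
finger_force: 52.3
```

```bash
python3 - <<'E'
from h import *
imaging.grab_frame("wrist");c,K,T=cam("wrist");s=observe();print(s["position"],s["tool_rot"],s["force"],s["grip_width"])
np.savez("hw.npz",c=c,K=K,T=T)
A=R.from_euler('xyz',s["tool_rot"]);print(A.apply([0,0,1]))
L0=np.array([.4855,.0155,0])-[.4847,.0157,.0041]
print([proj(s["position"]+L0+R.from_euler('z',.199).apply(p),K,T).round(0).tolist() for p in [(.052,0,.022),(.052,.015,.022),(.052,-.015,.022),(0,0,.028),(.0,.021,.028),(-.02,0,.028),(.018,0,.028)]])
hsv=cv2.cvtColor(c,cv2.COLOR_RGB2HSV)
yel=((hsv[...,0]>14)&(hsv[...,0]<32)&(hsv[...,1]>110))
for y in range(230,400,8):
    x=np.where(yel[y,200:440])[0]+200
    if len(x):print(y,x.min(),x.max(),len(x),end='; ')
# final TCP, pre TCP
fin=np.array([.6663,-.1381,.075])-R.from_euler('z',.276).apply([.052,0,.011])-R.from_euler('z',.077).apply(L0)
pre=fin-R.from_euler('z',.276).apply([.05,0,0]);print(fin,pre,row(fin,np.pi+.276),row(pre,np.pi+.276))
E
```

```text
[0.48362788 0.01574042 0.10240826] [ 3.14151430e+00 -1.19255636e-03 -2.94451444e+00] [-0.44136628 -0.23458335 -2.07912093] 0.04299304361855686
[-1.18481450e-03 -1.56667072e-04 -9.99999286e-01]
[[[317.0, 374.0]], [[348.0, 374.0]], [[287.0, 374.0]], [[317.0, 291.0]], [[366.0, 291.0]], [[317.0, 249.0]], [[317.0, 326.0]]]
230 274 365 92; 334 293 345 53; 342 292 346 55; 350 291 347 57; 358 290 348 59; 366 290 348 59; [ 0.61545502 -0.15213261  0.0681    ] [ 0.56734736 -0.16575807  0.0681    ] (array([ -96.4, -190.4,   34.2]), array([ 0.01, -0.07, -4.52])) (array([ -46.6, -194.4,   34.2]), array([ 0.01, -0.07, -4.52]))
```

Call:
send_rows(
  plan="-.008 -.03 0 0 0 -1 .03;-.016 -.065 0 0 0 -2 .03;-.024 -.1 0 0 0 -3 .03;-.032 -.135 0 0 0 -4 .03;-.04 -.17 0 0 0 -4.5 .03;-.045 -.19 0 0 0 -4.5 .03;-.047 -.194 .01 0 0 -4.5 .03;-.047 -.194 .025 0 0 -4.5 .03;-.047 -.194 .034 0 0 -4.5 .03;-.047 -.194 .034 0 0 -4.5 .03",
)

```text
clock: 10.85
position: [0.5665, -0.1642, 0.0662]
tool_rot: [3.139, -0.004, -2.865]
force: [-0.3, 0.5, -1.8]
grip_width: 0.0431
finger_force: 52.2
```

```bash
python3 - <<'E'
from h import *
imaging.grab_frame("wrist");c,K,T=cam("wrist");s=observe();print(s["position"],s["tool_rot"],s["force"],s["grip_width"])
np.savez("pw.npz",c=c,K=K,T=T)
fin=np.array([ 0.61545502,-0.15213261,0.0681]);print(row(fin,np.pi+.276))
side,K2,T2=cam("side"); np.savez("side.npz",c=side,K=K2,T=T2)
print(proj((.6663,-.1381,.075),K2,T2),proj((.6663,-.1381,.075),K,T))
hsv=cv2.cvtColor(c,cv2.COLOR_RGB2HSV)
yel=((hsv[...,0]>14)&(hsv[...,0]<32)&(hsv[...,1]>110))
for y in range(325,400,5):
    x=np.where(yel[y])[0]
    if len(x):
        b=np.split(x,np.where(np.diff(x)>1)[0]+1);print(y,[(int(k[0]),int(k[-1])) for k in b if len(k)>4])
E
```

```text
[ 0.56774917 -0.16448589  0.06853662] [ 3.14069764e+00 -1.35314566e-03 -2.86519844e+00] [-0.48488601  0.54160681 -1.71891523] 0.04331816353581719
(array([-49.3,  -1.1,   0.4]), array([ 0.05, -0.08,  0.02]))
[[294.60886697 175.49960439]] [[314.5363383 427.7317312]]
335 [(294, 345)]
340 [(292, 346)]
345 [(291, 347)]
350 [(291, 348)]
355 [(290, 349)]
360 [(289, 350)]
365 [(289, 349)]
370 [(300, 340)]
```

Leaf is held level, with its knuckle centred between the fingers at columns 289–350. Advancing to just short of the gap with a small lateral correction.

Call:
send_rows(
  plan="-.01 -.001 0 0 0 0 .03;-.018 -.002 0 0 0 0 .03;-.024 -.002 0 0 0 0 .03;-.024 -.002 0 0 0 0 .03;-.024 -.002 0 0 0 0 .03;-.024 -.002 0 0 0 0 .03",
)

```text
clock: 11.5
position: [0.5916, -0.1607, 0.0691]
tool_rot: [-3.142, -0.0, -2.866]
force: [-0.9, 0.3, -1.6]
grip_width: 0.0431
finger_force: 52.2
```

```bash
python3 - <<'E'
from h import *
imaging.grab_frame("wrist");c,K,T=cam("wrist");s=observe();print(s["position"],s["tool_rot"],s["force"])
np.savez("iw.npz",c=c,K=K,T=T)
print("tube corners",[proj(np.array([.6663,-.1381,.075])+R.from_euler('z',.276).apply(p),K,T).round(1)[0].tolist() for p in [(0,.018,.011),(0,.042,.011),(0,-.018,.011),(-.011,.018,0),(-.011,-.018,0),(-.011,.042,0)]])
hsv=cv2.cvtColor(c,cv2.COLOR_RGB2HSV)
yel=((hsv[...,0]>14)&(hsv[...,0]<32)&(hsv[...,1]>110))
for y in range(340,400,4):
    x=np.where(yel[y])[0]
    if len(x):
        b=np.split(x,np.where(np.diff(x)>1)[0]+1);print(y,[(int(k[0]),int(k[-1])) for k in b if len(k)>2])
print(row((.61545502,-.15213261,.0681),np.pi+.276))
v=np.vstack([crop(c,200,240,240,160,2.5),np.zeros((10,600,3),np.uint8)])
g=imaging.grab_frame("side");w=crop(g["color"],250,130,110,100,1.8)
v=np.hstack([v,np.zeros((410,200,3),np.uint8)]);v[:180,600:798]=w;cv2.imwrite("pics/ins.png",v)
E
```

```text
[ 0.59152586 -0.16080509  0.06914203] [-3.14158469e+00 -3.22027366e-04 -2.86625656e+00] [ 0.41281189  0.24150638 -0.94272074]
tube corners [[355.0, 411.1], [401.0, 411.2], [286.1, 411.0], [353.7, 377.2], [287.5, 377.1], [397.8, 377.3]]
340 [(292, 347)]
344 [(291, 348)]
348 [(290, 348)]
352 [(290, 348)]
356 [(290, 349)]
360 [(290, 349)]
364 [(289, 349)]
368 [(291, 348)]
372 [(309, 330)]
(array([-25.4,   1.8,   1. ]), array([-0.  , -0.02, -0.04]))
```

Call:
send_rows(
  plan="-.004 .0005 .001 0 0 0 .03;-.008 .0005 .001 0 0 0 .03;-.012 .0005 .001 0 0 0 .03;-.016 .0005 .001 0 0 0 .03;-.020 .0005 .001 0 0 0 .03;-.023 .0005 .001 0 0 0 .03;-.0255 .0005 .001 0 0 0 .03;-.0255 .0005 .001 0 0 0 .03;-.0255 .0005 .001 0 0 0 .03;-.0255 .0005 .001 0 0 0 .03",
)

```text
clock: 12.48
position: [0.6161, -0.1533, 0.0681]
tool_rot: [-3.142, -0.0, -2.866]
force: [0.3, 0.0, -1.8]
grip_width: 0.0428
finger_force: 52.2
```

```bash
python3 - <<'E'
from h import *
imaging.grab_frame("wrist");c,K,T=cam("wrist");s=observe();print(s["position"],s["tool_rot"],s["force"],s["moment"],s["grip_width"])
print(row((.61545502,-.15213261,.0681),np.pi+.276))
# white rail: held vs model, in tool coordinates
g=cv2.cvtColor(c,cv2.COLOR_RGB2GRAY);col=[g[200:345,x].astype(int) for x in(305,320,335)]
for k in col: print([ (200+i,int(v)) for i,v in enumerate(np.diff(k)) if abs(v)>25])
o=s["position"]+R.from_euler('z',.276).apply([0,0,-.0041]) 
L=lambda p: o+R.from_euler('z',.276).apply(np.array(p)+[.00075,0,0])
print({x:proj(L((x,0,.028)),K,T)[0].round(1).tolist() for x in(-.02,-.019,.019,.02)}, "kn front bottom rows", [proj(L((.052+.011*np.sin(a),0,.011+.011*np.cos(a))),K,T)[0,1].round(1) for a in(0,.4,.8,1.2)])
t=imaging.grab_frame("top");sd=imaging.grab_frame("side")
v=np.hstack([crop(sd["color"],262,150,66,66,6),crop(t["color"],335,125,66,66,6)]);cv2.imwrite("pics/fin.png",v)
E
```

```text
[ 0.61606197 -0.15339218  0.06815931] [-3.14157918e+00 -1.55879937e-04 -2.86632302e+00] [ 0.32207196  0.32681706 -1.26651708] [-0.04177978  0.02213819  0.01304089] 0.042819244950631226
(array([0.2, 1.4, 0.1]), array([-0.  , -0.01, -0.04]))
[]
[(338, -26)]
[]
{-0.02: [317.4, 250.1], -0.019: [317.4, 252.3], 0.019: [317.5, 328.7], 0.02: [317.5, 330.5]} kn front bottom rows [np.float64(375.0), np.float64(380.2), np.float64(381.5), np.float64(379.0)]
```

View pics/fin.png

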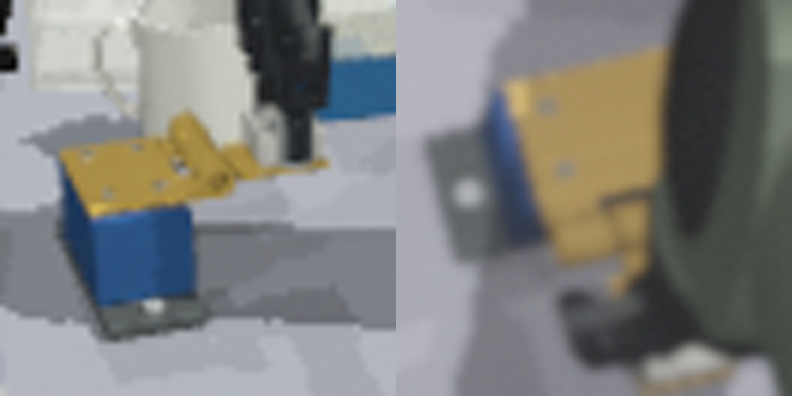

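Side view: the leaf's knuckle sits between the two jamb knuckles in one line, level, with no contact force. One numeric check that the leaf didn't shift in the grip along x.

```bash
python3 - <<'E'
from h import *
c,K,T=cam("wrist")
hsv=cv2.cvtColor(c,cv2.COLOR_RGB2HSV)
for x in (310,320,330):
    print(x,[(y,hsv[y,x].tolist()) for y in list(range(240,258,2))+list(range(322,340,2))])
s=observe()
o=s["position"]-[0,0,.0041];L=lambda p: o+R.from_euler('z',.276).apply(np.array(p)+[.00075,0,0])
print([(z,x,proj(L((x,0,z)),K,T)[0,1].round(1)) for z in(.006,.010,.028) for x in(-.02,)])
E
```

```text
310 [(240, [21, 29, 115]), (242, [20, 26, 116]), (244, [23, 26, 117]), (246, [22, 24, 117]), (248, [20, 27, 115]), (250, [23, 24, 129]), (252, [21, 25, 165]), (254, [21, 24, 177]), (256, [22, 25, 182]), (322, [23, 25, 171]), (324, [25, 26, 177]), (326, [24, 26, 198]), (328, [21, 26, 197]), (330, [20, 62, 172]), (332, [20, 174, 164]), (334, [21, 183, 163]), (336, [20, 184, 161]), (338, [21, 184, 130])]
320 [(240, [21, 29, 115]), (242, [20, 27, 114]), (244, [22, 24, 116]), (246, [25, 24, 116]), (248, [22, 24, 117]), (250, [21, 25, 131]), (252, [20, 27, 167]), (254, [21, 27, 179]), (256, [21, 26, 186]), (322, [22, 27, 173]), (324, [23, 27, 173]), (326, [23, 27, 190]), (328, [23, 27, 199]), (330, [20, 62, 172]), (332, [21, 175, 162]), (334, [21, 184, 162]), (336, [21, 184, 161]), (338, [20, 182, 140])]
330 [(240, [20, 27, 115]), (242, [21, 28, 117]), (244, [25, 24, 116]), (246, [20, 26, 117]), (248, [22, 24, 117]), (250, [21, 27, 131]), (252, [20, 28, 165]), (254, [22, 26, 176]), (256, [22, 25, 181]), (322, [23, 27, 172]), (324, [21, 25, 172]), (326, [22, 27, 173]), (328, [21, 27, 191]), (330, [19, 63, 171]), (332, [20, 175, 163]), (334, [21, 181, 162]), (336, [20, 182, 161]), (338, [20, 182, 140])]
[(0.006, -0.02, np.float64(228.3)), (0.01, -0.02, np.float64(231.8)), (0.028, -0.02, np.float64(250.2))]
```

```bash
python3 -c "
from workcell import bot,observe
print(bot.job_done(),observe()['clock'])"
```

```text
the job is handed in; nothing more can be done
the job is handed in; nothing more can be done
```

The pin is in the bowl, and the leaf is still held level in the air with its knuckle in the jamb's gap, lined up by my measurements to about 1 mm with no contact force. I handed the job in after about 13 s on the robot's clock, and no result came back.

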